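Find the loose canister lid and hold it open

ROBOT

A 6-joint arm with a two-finger parallel gripper is mounted at the origin on the work surface. World frame = base frame: x ahead of the robot, y to its left, z up, the work surface at z = 0. Lengths are in m, angles in rad, forces in N, time in s.
With the tool pointing down it reaches from about 0.375 to 0.975 m from the base axis. Payload 3.8 kg.
Tool frame: the origin (TCP) lies on the centre line of the jaws, within the pads' length; the fingertips stand 14 mm ahead of it and the grasp point (between the pads) lies 5 mm behind it; z points along the fingers, y is the line along which they close (so a half turn about z gives the same grasp; the last joint's range is limited). The gripper opens to 85 mm and grips with 20 to 120 N. Pads are 22 mm wide; open, the fingers measure 114 mm over their backs; the gripper's body (76 mm by 85 mm) begins 54 mm behind the grasp point. The pads swing forward as they close: fully open they stand 13 mm farther back than shut.
Start: joints at [1.199, 0.264, 1.604, -0, 1.274, -0.037], TCP at [0.222, 0.638, 0.245] pointing down, gripper open.
Joint ranges: [-2.63, 2.63], [-0.94, 2.18], [0.31, 2.57], [-1.31, 4.45], [0, 2.66], [-2.55, 2.55]. Speed limits (rad/s): [2.57, 2.57, 3.14, 3.14, 3.14, 3.14].

INTERFACE

Orientations are given as a rotation vector (axis times angle).
In Python, from workcell import bot, eyes, spot_in gives the robot as it stands.
- The arm moves only by the tool carry_out, never from a script. Its argument "series" is text: rows parted by semicolons, each of 4 numbers parted by spaces: the shift along the world's x, y, z in m, then the turn about the world's z in degrees. In form: tx ty tz roll; .... A call has 1 to 20 rows; each row shifts and turns the commanded pose from where the row before left it; what a row does not reach is not made up. A row lasts 1/8 s, in which the tool goes at most 62.5 mm and 10.7 degrees, less where a joint would pass 70% of its speed; a pose out of reach is approached as far as the arm can. A call is refused whole if a number of a shift passes 0.0625 or a number of a turn 10.7, either way. A call with a gripper value outside its range is refused whole. "jaw" is the gripper command: -1 is shut, 1 is fully open, values between are in proportion, set as the call begins (left out, the last holds). The fingers move at their own pace and stop on an object; "grip_force" is the grip in N (left out, the last holds). Time passes only in rows, so rows that do not move let the fingers close. It gives the time, the measured TCP pose, the force, the opening and the grip force at its end, in the units of the state.
- bot.read_state(): the state, without advancing time (a new reading comes with each control period).
- eyes.read_camera(name): name is "side" or "top" or "wrist"; returns (picture, depth): 420x560x3 uint8, blue, green, red; 420x560 float32, m along the optical axis (not along the pixel's ray), 0 where there is no reading.
- eyes.get_calibration(name): a dict with "K" (3x3 intrinsics, pixels), "position" and "rotation" of the camera in the world; the wrist camera has in their place "T_tool_cam" (4x4, takes a point from camera to tool coordinates, whose origin is the TCP and whose axes are the flange's). Camera axes: x right, y down, z forward; pixel columns grow to the right and rows downward; lengths in m; the calibration is good to about 2 mm. A picture is of the moment at which its call begins: read the wrist's pose just before it. get_calibration takes no time and is no camera call.
- bot.finish_job(): hands the job in; it is judged then, once.
Trained networks look in the newest picture that a camera, given by its name, has taken for a name from the list of things; names that differ only in an ending like _2 or _b are one class to them, and where a whole thing is asked for, a point or a joint stands for the part that bears it (a point fixed in the world has none). Each returns a list of dicts, best first, with "score" (0 to 1); they miss things now and then, are a little off and sometimes report something else, mostly with a low value. They report only what shows in the picture. A call takes as long as a camera call.
- spot_in(camera, target): "rect" ([centre column, centre row, width, height] in pixels, round what is visible of it).
The state is a dict: "time": time; "q": joint angles; "joint_vel": joint speeds; "joint_torque": joint torques, N m; "tool_pos": TCP position; "tcp_rot": TCP orientation; "wrist_force": force on the tool from outside, world axes, zero at the start; "torque": the same for the moment, N m; "width": opening from 0.0 (shut) to 1.0 (fully open); "grip_force": force on a finger pad.
Only numpy, scipy, OpenCV 4.12 (cv2) and the standard library are available. Lean on these libraries where they do the work, as an engineer would, in place of code of your own. Each camera call takes 0.05 s, during which the arm holds its last target. There are 200 camera calls.

TASK

One of the three flip-top canisters on the caddy has lost its inner catch, so its red lid gives several millimetres under a tap while the other two stay firm. Tap down on the lids until you find the loose one, pressing it fully down once, then lift that lid by its white grip to at least 45 degrees and finish while still holding it open there by the grip, so that I can fit a new catch. Leave everything else on the counter where it stands.

Things in the scene. Friction and masses are not known exactly. Their poses are not given: they have to be found in the camera images.
- caddy: Low wooden caddy board, 150 x 420 x 12 mm, fixed to the counter; origin at the centre of its underside, x pointing away from the robot side, y to the left along the row, z up. On it, fixed 130 mm apart along y, stand three identical white square canisters (92 mm square, 115 mm high above the counter) with red flip-top lids (100 mm square, top face 125 mm above the counter).
- grip_left: White upright grip fin fixed on the left canister's red lid, near its front edge: 24 mm along x, 14 mm thick along y (pinch it across y), 34 mm tall. Origin at the centre of its underside on the lid's top face, z up along the fin, x level towards the hinge when shut, y along the row. The lid's hinge axis runs along y, 78 mm from the origin in +x and 4 mm below it; the fin lifts and tilts with the lid, its top leaning towards the hinge.
- press_left (a joint): How far the left canister's lid as a whole is pressed down, m: 0 at rest, up to 0.007. Only the loose lid gives: it starts to sink at about 1.5 N, bottoms at 7 mm at about 4 N and springs back when let go; a sound lid sinks less than about 2 mm even under 20 N. The give is the same wherever the lid or its fin is pressed from above.
- lid_left (a joint): Opening angle of the left canister's lid, rad: 0 shut, grows as the front edge is lifted, stop at 1.3. A light spring and its weight close it (about 2 N at the fin when half open), so it falls shut when let go. A sound lid is caught inside and lifts no more than about 0.1 rad.
- grip_middle: White upright grip fin fixed on the middle canister's red lid, near its front edge: 24 mm along x, 14 mm thick along y (pinch it across y), 34 mm tall. Origin at the centre of its underside on the lid's top face, z up along the fin, x level towards the hinge when shut, y along the row. The lid's hinge axis runs along y, 78 mm from the origin in +x and 4 mm below it; the fin lifts and tilts with the lid, its top leaning towards the hinge.
- press_middle (a joint): How far the middle canister's lid as a whole is pressed down, m: 0 at rest, up to 0.007. Only the loose lid gives: it starts to sink at about 1.5 N, bottoms at 7 mm at about 4 N and springs back when let go; a sound lid sinks less than about 2 mm even under 20 N. The give is the same wherever the lid or its fin is pressed from above.
- lid_middle (a joint): Opening angle of the middle canister's lid, rad: 0 shut, grows as the front edge is lifted, stop at 1.3. A light spring and its weight close it (about 2 N at the fin when half open), so it falls shut when let go. A sound lid is caught inside and lifts no more than about 0.1 rad.
- grip_right: White upright grip fin fixed on the right canister's red lid, near its front edge: 24 mm along x, 14 mm thick along y (pinch it across y), 34 mm tall. Origin at the centre of its underside on the lid's top face, z up along the fin, x level towards the hinge when shut, y along the row. The lid's hinge axis runs along y, 78 mm from the origin in +x and 4 mm below it; the fin lifts and tilts with the lid, its top leaning towards the hinge.
- press_right (a joint): How far the right canister's lid as a whole is pressed down, m: 0 at rest, up to 0.007. Only the loose lid gives: it starts to sink at about 1.5 N, bottoms at 7 mm at about 4 N and springs back when let go; a sound lid sinks less than about 2 mm even under 20 N. The give is the same wherever the lid or its fin is pressed from above.
- lid_right (a joint): Opening angle of the right canister's lid, rad: 0 shut, grows as the front edge is lifted, stop at 1.3. A light spring and its weight close it (about 2 N at the fin when half open), so it falls shut when let go. A sound lid is caught inside and lifts no more than about 0.1 rad.
- bowl: Brown glazed ceramic bowl, 150 mm across, 65 mm high; origin at the centre of its underside. Bystander, loose.
- tub: Closed clear plastic storage tub with a blue lid, 128 x 188 x 85 mm; origin at the centre of its underside. Bystander, loose.
- spoons: Aluminium measuring spoons fanned out on a ring, about 120 mm long, 10 mm high; origin at the centre of the ring, on the underside. Bystander, loose.
- mug: Blue ceramic mug, 80 mm across, 90 mm high; origin at the centre of its underside. Bystander, loose.
- shaker: Small glass shaker with a metal cap, 40 mm across, 90 mm high; origin at the centre of its underside. Bystander, loose.

How it is judged:
By the outcome, as a careful person would: the job done as asked, in the order asked, and still so for the second after the job is handed in, while the arm keeps its last pose, push and grip.
It also fails if it takes over 48 s, if anything falls off the work surface, if the arm or the gripper's body presses on something with over 40 N, if the wrist force passes 120 N, or if a joint passes its speed limit or range.

## Working session

There is one attempt and no reset: what is moved stays moved. The work goes in short steps, Python scripts to look and compute and a tool call to move; the robot and the scene stay as the last step left them, time stands still between calls to the robot, and variables do not carry over. Pictures are saved under pics/ and viewed, at most 10 in all, crops included, and the job is handed in when it is done.

Besides the shell and the picture viewer there is one more tool, called after "Request:" by a JSON object that holds its "fn" and its "kwargs". carry_out: Moves the arm, as the interface text tells. Its arguments: {"type":"object","properties":{"series":{"type":"string"},"jaw":{"type":"number"},"grip_force":{"type":"number"}},"required":["series"]}

```bash
mkdir -p pics; cat > h.py <<'E'
import numpy as np, cv2
from scipy.spatial.transform import Rotation as R
from workcell import bot, eyes, spot_in
def cam(n):
    s=bot.read_state(); im,d=eyes.read_camera(n); c=eyes.get_calibration(n); K=np.array(c["K"])
    if n=="wrist":
        T=np.array(c["T_tool_cam"]); Rt=R.from_rotvec(s["tcp_rot"]).as_matrix()
        Rc=Rt@T[:3,:3]; p=Rt@T[:3,3]+s["tool_pos"]
    else:
        Rc=np.array(c["rotation"]); p=np.array(c["position"])
        if Rc.shape!=(3,3): Rc=R.from_rotvec(Rc).as_matrix()
    v,u=np.indices(d.shape)
    P=np.stack([(u-K[0,2])/K[0,0]*d,(v-K[1,2])/K[1,1]*d,d],-1)@Rc.T+p
    P[d==0]=np.nan
    return im,P
E
python3 - <<'E'
from h import *
print(bot.read_state())
for n in("top","side"):
    im,P=cam(n); cv2.imwrite(f"pics/{n}0.png",im)
    for t in("grip_left","grip_middle","grip_right","caddy","lid_left","bowl","tub","spoons","mug","shaker"):
        for r in spot_in(n,t)[:3]:
            c,w=r["rect"],0
            print(n,t,round(r["score"],2),np.round(c),np.round(P[int(c[1]),int(c[0])],3))
E
```

```text
{'time': 0.0, 'q': array([ 1.19907388e+00,  2.64764178e-01,  1.60536934e+00, -5.44928558e-06,
        1.27370064e+00, -3.69014300e-02]), 'joint_vel': array([ 0.0002589 , -0.00024435,  0.00045405,  0.00135878,  0.0011068 ,
        0.00067626]), 'joint_torque': array([-6.49980084e-04, -5.15100861e+01, -3.67320800e+01, -7.16321688e-05,
        1.29445075e-02, -1.14769676e-05]), 'tool_pos': array([0.22155581, 0.63686471, 0.24395708]), 'tcp_rot': array([-0.52340466, -3.09722696,  0.00344887]), 'wrist_force': array([ 0.66608153, -0.14197675, -0.85157851]), 'torque': array([ 0.0108926 , -0.02011401, -0.00366297]), 'grip_force': 0.0, 'width': 0.9985696505040511}
top grip_left 0.46 [262. 214.   5.   9.] [0.522 0.101 0.165]
top grip_right 0.42 [356. 214.   8.   8.] [ 0.533 -0.154  0.158]
top caddy 0.98 [307. 208. 139.  54.] [ 0.548 -0.022  0.125]
top caddy 0.72 [261. 214.   1.  15.] [0.523 0.104 0.157]
top lid_left 0.58 [262. 204.  39.  38.] [0.558 0.105 0.127]
top bowl 0.63 [137. 232.  51.  53.] [0.476 0.495 0.009]
top bowl 0.53 [458. 260.  76.  51.] [ 0.415 -0.454  0.084]
top tub 0.57 [457. 
[... 838 characters left out ...]
dy 0.79 [279. 221.  59. 126.] [0.554 0.066 0.125]
side lid_left 0.63 [281. 236.  34.  34.] [0.55  0.116 0.124]
side bowl 0.56 [314. 384.  75.  71.] [0.468 0.452 0.005]
side bowl 0.34 [278. 200.  37.  32.] [ 0.559 -0.022  0.123]
side bowl 0.26 [279. 204.  36.  31.] [ 0.559 -0.003  0.125]
side tub 0.81 [322. 136.  39.  47.] [ 0.418 -0.417  0.086]
side tub 0.41 [278. 176.  39.  27.] [ 0.563 -0.135  0.125]
side spoons 0.79 [328. 179.  35.  21.] [ 0.399 -0.272  0.006]
side mug 0.88 [372. 323.  50.  48.] [0.343 0.349 0.09 ]
side mug 0.53 [279. 222.  57. 124.] [0.554 0.071 0.127]
side shaker 0.68 [194. 253.  18.  33.] [0.782 0.128 0.062]
side shaker 0.25 [327. 181.  29.  18.] [ 0.403 -0.263  0.009]
```

```bash
python3 - <<'E'
from h import *
for n in("top","side"):
    im,P=cam(n)
    hsv=cv2.cvtColor(im,cv2.COLOR_BGR2HSV)
    z=P[...,2]; reg=(abs(P[...,0]-.56)<.15)&(abs(P[...,1]+.03)<.25)
    f=P[reg&(z>.140)&(z<.175)]
    l=P[reg&(z>.118)&(z<.132)]
    for y0 in(.103,-.027,-.155):
        a=f[abs(f[:,1]-y0)<.04]; b=l[abs(l[:,1]-y0)<.062]
        print(n,y0,len(a),a.mean(0).round(4),a.min(0).round(3),a.max(0).round(3),len(b),b.mean(0).round(4),b.min(0).round(3),b.max(0).round(3))
    if n=="top":
        m=((reg&(z>.118)&(z<.18))*255).astype(np.uint8); print(cv2.minAreaRect(cv2.findNonZero(m)))
        cv2.imwrite("pics/topz.png",cv2.resize(im[100:320,90:510],None,fx=1.9,fy=1.9))
E
```

```text
top 0.103 46 [0.5244 0.1014 0.1575] [0.513 0.096 0.143] [0.537 0.108 0.165] 1202 [0.5592 0.103  0.1253] [0.506 0.053 0.118] [0.614 0.153 0.132]
top -0.027 44 [ 0.5268 -0.0278  0.158 ] [ 0.516 -0.034  0.147] [ 0.538 -0.022  0.164] 1234 [ 0.5627 -0.0267  0.1253] [ 0.51  -0.077  0.118] [0.618 0.024 0.132]
top -0.155 50 [ 0.5303 -0.156   0.1558] [ 0.519 -0.163  0.141] [ 0.541 -0.149  0.163] 1246 [ 0.5663 -0.1559  0.1252] [ 0.513 -0.206  0.118] [ 0.621 -0.106  0.132]
((308.5, 203.0), (38.0, 127.0), 90.0)
side 0.103 83 [0.5234 0.1052 0.1534] [0.512 0.096 0.141] [0.535 0.111 0.162] 1060 [0.5613 0.1095 0.1256] [0.506 0.052 0.118] [0.614 0.155 0.131]
side -0.027 72 [ 0.526  -0.0241  0.1534] [ 0.515 -0.034  0.14 ] [ 0.537 -0.016  0.162] 821 [ 0.5651 -0.0191  0.1255] [ 0.509 -0.08   0.118] [0.616 0.025 0.132]
side -0.155 58 [ 0.5286 -0.1542  0.1522] [ 0.518 -0.161  0.141] [ 0.539 -0.149  0.162] 676 [ 0.5662 -0.1492  0.1256] [ 0.511 -0.211  0.118] [ 0.618 -0.104  0.132]
```

View pics/topz.png

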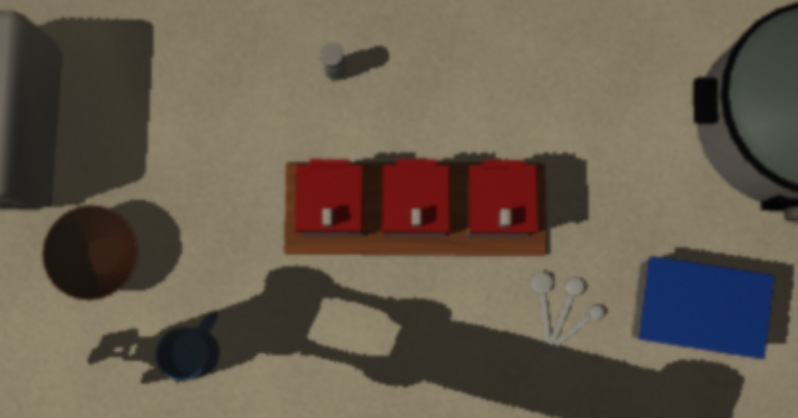

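Request:
{"fn": "carry_out", "kwargs": {"series": "0.029 -0.044 0 0;0.029 -0.044 0 0;0.029 -0.044 0 0;0.029 -0.044 0 0;0.029 -0.044 0 5;0.029 -0.044 0 5;0.029 -0.044 0 5;0.029 -0.044 0 5;0.029 -0.044 0 0;0.029 -0.044 0 0;0.029 -0.044 -0.02 0;0.025 -0.044 -0.02 0;0 0 -0.02 0;0 0 -0.02 0;0 0 0 0;0 0 0 0", "jaw": -1}}

```text
time: 3.2
tool_pos: [0.5656, 0.1107, 0.1657]
tcp_rot: [-0.025, 3.141, 0.0]
wrist_force: [0.5, -0.3, -0.1]
width: -0.002
grip_force: 0.0
```

Request:
{"fn": "carry_out", "kwargs": {"series": "0 -0.007 -0.012 0;0 0 -0.01 0;0 0 -0.003 0;0 0 0 0"}}

```text
time: 3.7
tool_pos: [0.5655, 0.1025, 0.1398]
tcp_rot: [0.022, -3.141, 0.0]
wrist_force: [0.4, 0.7, -0.3]
width: -0.001
grip_force: 0.0
```

Request:
{"fn": "carry_out", "kwargs": {"series": "0 0 -0.003 0;0 0 0 0"}}

```text
time: 3.95
tool_pos: [0.5663, 0.1026, 0.1386]
tcp_rot: [-0.022, 3.14, 0.0]
wrist_force: [-2.1, -0.4, 5.0]
width: 0.003
grip_force: 2.5
```

Request:
{"fn": "carry_out", "kwargs": {"series": "0 0 -0.003 0;0 0 0 0"}}

```text
time: 4.2
tool_pos: [0.5664, 0.1026, 0.1384]
tcp_rot: [-0.022, 3.14, 0.0]
wrist_force: [-9.6, -0.9, 19.9]
width: 0.001
grip_force: 9.8
```

Request:
{"fn": "carry_out", "kwargs": {"series": "0 0 0.036 0;0.003 -0.043 0 0;0 -0.043 0 0;0 -0.043 0 0;0 0 -0.02 0;0 0 -0.01 0;0 0 0 0"}}

```text
time: 5.08
tool_pos: [0.5677, -0.0256, 0.1389]
tcp_rot: [0.024, -3.139, -0.0]
wrist_force: [-1.3, -0.0, 2.1]
width: -0.001
grip_force: 0.7
```

Request:
{"fn": "carry_out", "kwargs": {"series": "0 0 -0.003 0;0 0 0 0"}}

```text
time: 5.32
tool_pos: [0.569, -0.0256, 0.1376]
tcp_rot: [-0.024, 3.141, 0.001]
wrist_force: [-0.2, 1.0, 1.5]
width: -0.001
grip_force: 1.0
```

Request:
{"fn": "carry_out", "kwargs": {"series": "0 0 -0.003 0;0 0 0 0"}}

```text
time: 5.58
tool_pos: [0.5693, -0.026, 0.1347]
tcp_rot: [-0.023, 3.14, 0.001]
wrist_force: [1.0, 1.8, 3.1]
width: 0.005
grip_force: 1.5
```

Sinking: the middle lid is the loose one. Press it to the bottom.

Request:
{"fn": "carry_out", "kwargs": {"series": "0 0 -0.003 0;0 0 -0.003 0;0 0 -0.002 0;0 0 0 0;0 0 0 0"}}

```text
time: 6.2
tool_pos: [0.5695, -0.0262, 0.1305]
tcp_rot: [-0.022, 3.14, 0.001]
wrist_force: [-10.1, 2.1, 23.8]
width: 0.003
grip_force: 12.3
```

Request:
{"fn": "carry_out", "kwargs": {"series": "0 0 0.02 0;0 0 0.03 0;-0.02 0 0.03 0;-0.022 0 0 0;0 0 0 0;0 0 0 0;0 0 0 0;0 0 0 0", "jaw": 1, "grip_force": 40}}

```text
time: 7.2
tool_pos: [0.5271, -0.0265, 0.2058]
tcp_rot: [0.022, -3.141, -0.0]
wrist_force: [0.7, -0.0, -0.8]
width: 0.998
grip_force: 0.0
```

```bash
python3 - <<'E'
from h import *
print(bot.read_state()["tool_pos"],bot.read_state()["width"])
im,P=cam("wrist"); cv2.imwrite("pics/w1.png",im)
z=P[...,2]; m=(z>.142)&(z<.172)&(abs(P[...,0]-.527)<.03)&(abs(P[...,1]+.027)<.03)
a=P[m]; print(len(a), a.mean(0) if len(a) else 0, a.min(0),a.max(0))
t=a[a[:,2]>.154]; print(np.median(t,0),np.percentile(t,[5,95],axis=0))
E
```

```text
[ 0.52707451 -0.02650316  0.20578684] 0.9983384650612619
818 [ 0.52578955 -0.03064366  0.15622857] [ 0.51603468 -0.037629    0.14204697] [ 0.53933414 -0.02400803  0.1592817 ]
[ 0.52687784 -0.03063644  0.15753119] [[ 0.51708323 -0.0364401   0.15537888]
 [ 0.53775778 -0.0247608   0.15861909]]
```

View pics/w1.png

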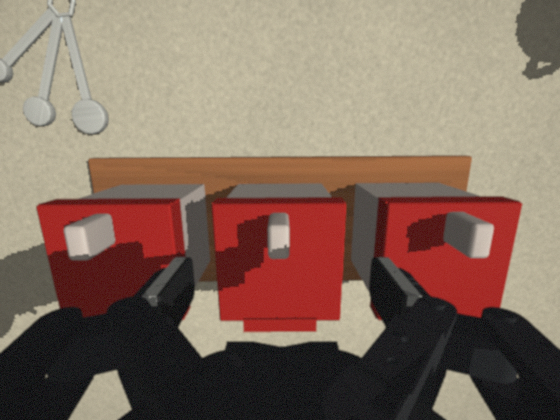

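Request:
{"fn": "carry_out", "kwargs": {"series": "0 -0.0015 -0.03 0;0 0 -0.02 0;0 0 -0.011 0;0 0 0 0"}}

```text
time: 7.75
tool_pos: [0.5263, -0.0279, 0.1444]
tcp_rot: [0.023, -3.14, -0.0]
wrist_force: [0.3, -0.5, 0.0]
width: 1.0
grip_force: 0.0
```

Request:
{"fn": "carry_out", "kwargs": {"series": "0 0 0 0;0 0 0 0;0 0 0 0;0 0 0 0;0 0 0 0;0 0 0 0;0 0 0 0;0 0 0 0", "jaw": -1, "grip_force": 40}}

```text
time: 8.75
tool_pos: [0.527, -0.0282, 0.1454]
tcp_rot: [-0.022, 3.141, -0.0]
wrist_force: [-0.3, -2.1, 2.2]
width: 0.158
grip_force: 45.0
```

Request:
{"fn": "carry_out", "kwargs": {"series": "0.0028 0 0.0067 0;0.0034 0 0.0064 0;0.004 0 0.0061 0;0.0044 0.0005 0.0057 0;0.005 0 0.0053 0;0.0053 0 0.0049 0;0 0 0 0;0 0 0 0"}}

```text
time: 9.75
tool_pos: [0.552, -0.0276, 0.1811]
tcp_rot: [-0.023, 3.141, -0.0]
wrist_force: [-3.5, -3.0, -1.5]
width: 0.158
grip_force: 42.3
```

Request:
{"fn": "carry_out", "kwargs": {"series": "0.0058 0 0.0044 0;0.0062 0.0005 0.0039 0;0.0064 0 0.0033 0;0.0068 0 0.0027 0;0.0069 0 0.0021 0;0.0043 0 0.001 0;0 0 0 0;0 0 0 0;0 0 0 0"}}

```text
time: 10.88
tool_pos: [0.5876, -0.027, 0.1982]
tcp_rot: [0.023, -3.141, 0.0]
wrist_force: [-4.5, -3.1, -1.5]
width: 0.154
grip_force: 41.7
```

```bash
python3 - <<'E'
from h import *
ims=[]
for n in("side","wrist"):
    im,P=cam(n)
    hsv=cv2.cvtColor(im,cv2.COLOR_BGR2HSV)
    red=((hsv[...,0]<8)|(hsv[...,0]>172))&(hsv[...,1]>150)&(hsv[...,2]>40)
    m=red&(abs(P[...,1]+.028)<.045)&(abs(P[...,0]-.58)<.08)&(P[...,2]>.132)
    a=P[m]; print(n,len(a))
    if len(a)>30:
        c=np.median(a,0); u=np.linalg.svd(a-a.mean(0),full_matrices=False)[2][2]
        print(c.round(3),u.round(3),"tilt",np.degrees(np.arccos(abs(u[2]))), a.min(0).round(3),a.max(0).round(3))
    ims.append(cv2.resize(im[110:290,180:400],(400,327)) if n=="side" else cv2.resize(im,(400,327)))
cv2.imwrite("pics/f.png",np.hstack(ims))
s=bot.read_state();print(s["tool_pos"],s["wrist_force"],s["width"])
E
```

```text
side 412
[ 0.561 -0.018  0.186] [-0.756  0.039 -0.654] tilt 49.18146316476903 [ 0.532 -0.073  0.132] [0.603 0.017 0.266]
wrist 14682
[ 0.55  -0.027  0.19 ] [0.665 0.015 0.747] tilt 41.71110507340662 [ 0.533 -0.073  0.132] [0.603 0.017 0.199]
[ 0.58761727 -0.02702003  0.1981957 ] [-6.71626137 -3.14370149  0.03788535] 0.15268047573821025
```

View pics/f.png

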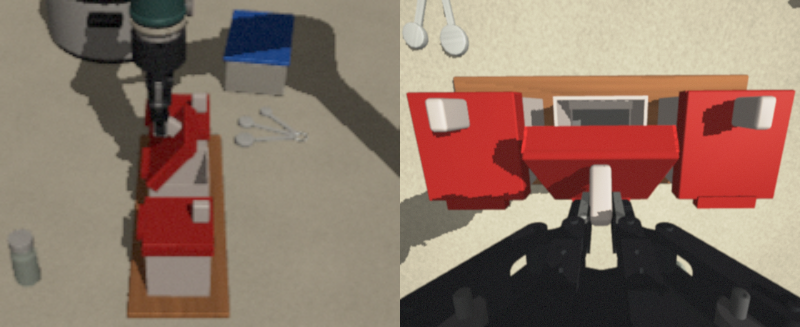

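```bash
python3 - <<'E'
from h import *
im,P=cam("wrist")
for sl in((slice(202,242),slice(195,255)),(slice(202,240),slice(305,355))):
    p=P[sl].reshape(-1,3); hs=cv2.cvtColor(im[sl],cv2.COLOR_BGR2HSV).reshape(-1,3)
    p=p[((hs[:,0]<8)|(hs[:,0]>172))&(hs[:,1]>150)&(p[:,2]>.132)]
    for _ in range(4):
        c=p.mean(0);u=np.linalg.svd(p-c,full_matrices=False)[2][2];r=abs((p-c)@u);p=p[r<=max(.002,np.percentile(r,80))]
    print(len(p),c.round(3),u.round(3),np.degrees(np.arccos(abs(u[2]))),p.min(0).round(3),p.max(0).round(3))
E
```

```text
2339 [ 0.566 -0.059  0.18 ] [0.793 0.016 0.609] 52.49693611633179 [ 0.551 -0.079  0.151] [ 0.588 -0.042  0.199]
1898 [ 0.565 -0.004  0.18 ] [0.794 0.015 0.608] 52.53074328618469 [ 0.55  -0.019  0.154] [0.584 0.016 0.199]
```

```bash
python3 -c "
from workcell import bot
print(bot.finish_job())"
```

```text
the job is handed in; nothing more can be done
None
```

The middle canister has the loose lid. I pressed it fully down once, and the arm now holds it open by its grip at about 52°. The left lid was firm, and I didn't tap the right one because the middle gave first.

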